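# Hold the lamp carrier square to its tray

### The job

The lamp carrier has been left leaning on its tray. Swing its clamp lever fully open so the carrier is free, then take the try square by its stock, stand the stock flat on the tray's bed pointing straight at the carrier, and press the blade against the carrier until it stands upright, with stock and blade both touching all along and no gap at the corner. Finish still gripping the square and pressing it there, down on the bed and home against the carrier, while I tighten the screws; keep off the glass bulb and do not shift the other things on the bench.

Things in the scene. Friction and masses are not known exactly. Their poses are not given: they have to be found in the camera images.
- tray: Dark cast-iron lamp tray fixed to the bench, 250 x 130 mm, 8 mm thick: x -150 to +100, y -65 to +65. Origin on the bench below the middle of the corner of bed and carrier; z up, +x level from the bed through the carrier (the direction to press), +y level along the carrier face. A clamp block with the lever stands outside it (x 8 to 42, y -102 to -66, top 32 mm above the bench).
- bed: Bright machined steel bed, the flat plate on the tray on which the square is to stand: tray x -146 to 0, y -50 to +50 mm, its top 12 mm above the bench. A fine scribed line marks y = 0. Its frame is the tray's.
- corner (a point): Middle of the corner line: tray x 0, y 0, on the bed's top (12 mm above the bench), at the foot of the carrier face.
- carrier_tilt (a joint): Lean (rad) of the carrier about a level hinge pin at its foot (along tray y, 6 mm above the bed): 0 = upright, square to the bed; positive = leaning over the bed; stops -0.08 and 0.17. Clamped, it stays where it is. Clamp open, a spring tips it over the bed to the 0.17 stop (2 to 3 N at its top edge to press it back upright); it must be held or it tips again.
- carrier: The lamp carrier: aluminium plate 106 mm wide (tray y), 8 mm thick, reaching from 2 to 114 mm above the bed, its flat front face at tray x 0 when upright, facing the bed. Behind it a small shelf with a brass twist socket and the bulb. Origin on the hinge pin; z up along the plate, face at its x = -5 mm.
- carrier_top (a point): Middle of the carrier face, 2 mm below its top edge (114 mm above the bed).
- bulb: Milk-glass bulb, 60 mm across, in the brass socket behind the carrier plate, its top about 175 mm above the bench. Fragile: the arm must not touch it.
- clamp_lever (a joint): Angle (rad) of the cam clamp lever about an upright pin on the clamp block: 0 = shut (points along tray -x), 1.57 = fully open (points sideways, tray -y), anticlockwise from above; stop at 1.75. It stays where it is left. The cam drags for the first 0.4 rad (about 5 N at the knob), then 1.5 to 2 N swing it.
- lever_knob (a point): Middle of the upright walnut knob at the lever's end, 22 mm in diameter, 39 mm tall: this point is 87 mm above the bench, the knob's top 100 and its foot 61 mm. The flat steel lever under it is 12 mm wide, its top 60 mm above the bench. The knob moves on a circle of radius 85 mm about lever_pivot.
- lever_pivot (a point): On the lever's upright pivot pin, 56 mm above the bench: tray x 25, y -77.
- square: Try square, 0.2 kg, standing on its walnut stock: 130 long, 22 wide, 26 mm tall, brass sole; steel blade 28 wide, 5 thick, rising to 128 mm. Origin on the underside, mid-width, 90 mm from the heel, good to grip there across the width. z up, +x along the stock to the heel. Stock x -40 to +90, blade x 62 to 90 mm; blade edge and stock end form one face at x = 90. Centre of mass at about x 47.
- square_heel (a point): The square's outer corner (heel): underside of the stock below the blade's outer edge, 90 mm from the square's origin.
- square_blade_tip (a point): Top of the blade's outer edge, 128 mm above the heel.
- film_can: Bystander: round tin film can in olive paint, lying flat, 129 mm in diameter, 34 mm tall; origin under its centre.
- lens_wrench: Bystander: flat steel lens wrench, about 165 mm long, 6 mm thick; origin under the middle of its shank, which lies along x.
- crank_knob: Bystander: walnut crank knob standing upright, 36 mm in diameter, 49 mm tall; origin under its centre.
- lens_barrel: Bystander: brass lens barrel standing upright, 57 mm in diameter, 58 mm tall; origin under its centre.
- film_hub: Bystander: cream ring-shaped film hub lying flat, 50 mm in diameter, 35 mm tall; origin under its centre.
Things that resemble listed ones, but are neither listed nor needed, are in the scene too. What is meant by the square is not blue, and is the larger of those in its own colour.

How it is judged:
By the outcome, as a careful person would: the job done as asked, in the order asked, and still so for the second after the job is handed in, while the arm keeps its last pose, push and grip.
It also fails if it takes over 72 s, if anything falls off the work surface, if the arm or the gripper's body presses on something with over 40 N, if the wrist force passes 120 N, or if a joint passes its speed limit or range.

### The arm

A 7-joint arm with a two-finger parallel gripper is mounted at the origin on the work surface. World frame = base frame: x ahead of the robot, y to its left, z up, the work surface at z = 0. Lengths are in m, angles in rad, forces in N, time in s.
With the tool pointing down it reaches from about 0.4 to 0.875 m from the base axis. Payload 6.5 kg.
Tool frame: the origin (TCP) lies midway between the tips of the shut fingers; the grasp point (between the pads) lies 19 mm behind it (ctrl.tcp_to_grasp is the z of the grasp point in the tool frame, in m); z points along the fingers, y is the line along which they close (so a half turn about z gives the same grasp; the last joint's range is limited). The gripper opens to 88 mm and grips with 3 to 60 N. Pads are 18 mm wide; open, the fingers measure 123 mm over their backs; the gripper's body (75 mm by 187 mm) begins 45 mm behind the grasp point.
Start: joints at [-1.222, 0.536, -0.004, 1.538, 0.003, 1.067, -0.071], TCP at [0.262, 0.595, 0.239] pointing down, gripper open.
Joint ranges: [-2.7, 2.7], [-0.37, 2.16], [-1.27, 1.26], [0.24, 2.4], [-1.31, 4.45], [0.19, 1.91], [-2.76, 2.76]. Speed limits (rad/s): [2.39, 2.39, 3.14, 3.14, 3.14, 3.14, 3.14].

### API

Orientations are given as a 3x3 rotation matrix whose columns are the frame's x, y, z axes.
In Python, from cell import ctrl, vision, workorder gives the robot as it stands. The module is installed in compiled form; this text tells all that it offers.
- The arm moves only by the tool drive_tool, never from a script. Its argument "motion" is one flat list of numbers, 5 for each row, row after row: the shift along the tool's x, y, z in parts of the range, where 1.0 means 0.75 m, then the turn about the tool's z in fractions of the full range, 1 being 180 degrees, then the finger opening in cm, from 0 to 8.81. In form: [dx, dy, dz, turn, jaw, dx, dy, dz, turn, jaw, ...]. A call has 1 to 10 rows; each row is the pose to reach, as a shift and turn from the pose commanded when the call began, along the tool's axes at that moment; what a row does not reach only later rows make up. A row lasts 1/8 s, in which the tool goes at most 62.5 mm and 10.7 degrees, less where a joint would pass 70% of its speed; a pose out of reach is approached as far as the arm can. A call with a gripper value outside its range is refused whole. The fingers move at their own pace and stop on an object; "grip_force" is the grip in N (left out, the last holds). Time passes only in rows, so rows that repeat a pose let the fingers close. It gives the time, the measured TCP pose, the force, the opening and the grip force at its end, in the units of the state.
- ctrl.get_obs(): the state, without advancing time (a new reading comes with each control period).
- vision.camera(name): name is "side" or "top" or "wrist"; returns the picture (384x512x3 uint8, red, green, blue); there is no depth.
- vision.camera_model(name): a dict with "intrinsics" (3x3 intrinsics, pixels), "R" (3x3) and "t" (3): a world point X has camera coordinates R X + t. Camera axes: x right, y down, z forward; pixel columns grow to the right and rows downward; lengths in m; the calibration is good to about 2 mm. A picture is of the moment at which its call begins: read the wrist's pose just before it. camera_model takes no time and is no camera call; for the wrist camera it gives the pose at the moment of the call.
- workorder.close_job(): hands the job in; it is judged then, once.
The state is a dict: "clock": time; "qpos": joint angles; "qd": joint speeds; "tau": joint torques, N m; "tcp_pos": TCP position; "ee_rot": TCP orientation; "contact_force": force on the tool from outside, world axes, zero at the start; "torque": the same for the moment, N m; "grip_width": opening from 0.0 (shut) to 1.0 (fully open); "finger_force": force on a finger pad.
Only numpy, scipy, OpenCV 4.12 (cv2) and the standard library are available. Lean on these libraries where they do the work, as an engineer would, in place of code of your own. Each camera call takes 0.05 s, during which the arm holds its last target. There are 200 camera calls.

## Working session

There is one attempt and no reset: what is moved stays moved. The work goes in short steps, Python scripts to look and compute and a tool call to move; the robot and the scene stay as the last step left them, time stands still between calls to the robot, and variables do not carry over. Pictures are saved under pics/ and viewed, at most 10 in all, crops included, and the job is handed in when it is done.

Besides the shell and the picture viewer there is one more tool, called after ">>>" by a JSON object that holds its "name" and its "arguments", one argument or row to a line. drive_tool: Moves the arm, as the interface text tells. Its arguments: {"type":"object","properties":{"motion":{"type":"array"},"grip_force":{"type":"number"}},"required":["motion"]}

```bash
mkdir -p pics
cat > h.py <<'E'
import numpy as np, cv2
from cell import ctrl, vision, workorder
def cam(n):
    m=vision.camera_model(n); return np.array(m["intrinsics"]),np.array(m["R"]),np.array(m["t"])
def ray(n,uv,z,m=None):
    K,R,t=m or cam(n); uv=np.atleast_2d(np.array(uv,float))
    d=np.c_[uv,np.ones(len(uv))]@np.linalg.inv(K).T@R; c=-R.T@t
    return c+d*((z-c[2])/d[:,2])[:,None]
def proj(n,X,m=None):
    K,R,t=m or cam(n); p=(np.atleast_2d(X)@R.T+t)@K.T; return p[:,:2]/p[:,2:]
E
python3 - <<'E'
from h import *
for n in("top","side"):
    im=vision.camera(n); cv2.imwrite(f"pics/{n}0.png",im[:,:,::-1]); K,R,t=cam(n); print(n,-R.T@t,R[2],K[0,0])
o=ctrl.get_obs(); print(o["ee_rot"],o["tcp_pos"],ctrl.tcp_to_grasp,o["clock"],o["contact_force"])
a=[cv2.imread(f"pics/{n}0.png") for n in("top","side")]
cv2.imwrite("pics/top0b.png",cv2.resize(a[0],(800,600)))
cv2.imwrite("pics/side0b.png",cv2.resize(a[1],(800,600)))
E
```

```text
top [ 0.42117596 -0.09402368  1.58844688] [ 0.06680985  0.02684613 -0.9974045 ] 498.6062449949186
side [-0.16848668 -0.72667364  0.92093827] [ 0.53254261  0.52729056 -0.6620899 ] 465.7747479400319
[[-9.15239283e-01  4.02910392e-01 -5.21160999e-04]
 [ 4.02910715e-01  9.15238146e-01 -1.44625294e-03]
 [-1.05723910e-04 -1.53364885e-03 -9.99998818e-01]] [0.26171905 0.59438592 0.23793172] -0.0187 0.1 [-0.00910368 -0.51264508  0.07314469]
```

View pics/top0b.png

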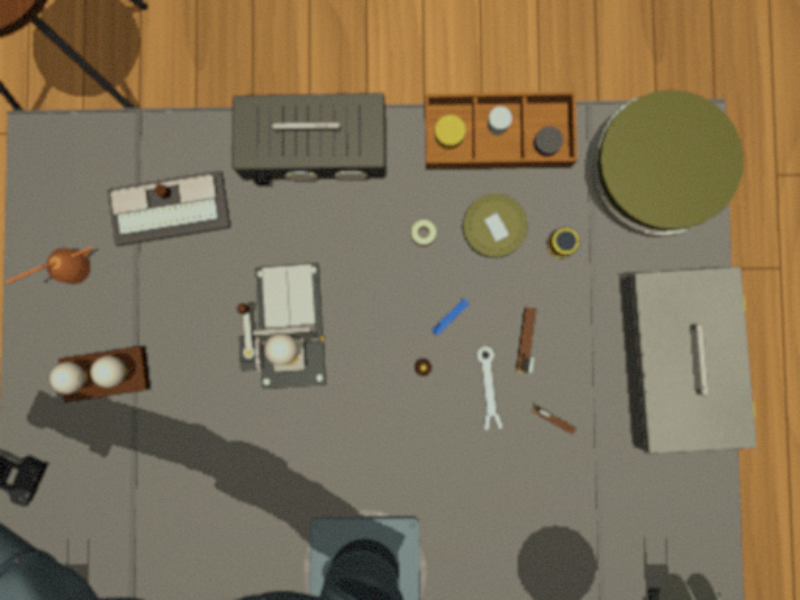

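View pics/side0b.png

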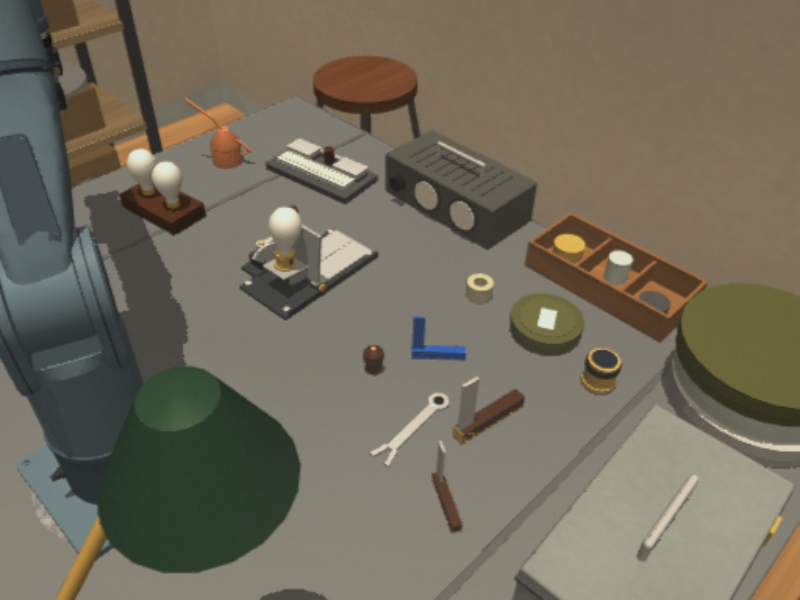

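Top view (800x600 view): tray at about (290,325) with the bed towards world +x, lever knob at (243,308), pivot at (249,352). There are three square-like things: brown large at (525,340), brown small at (553,418) and blue at (450,317). The larger brown one fits: it isn't blue and is the larger of its colour. I'll confirm that in an enlarged crop.

Run:
```python
from h import *
a=cv2.imread("pics/top0.png")
c1=cv2.resize(a[160:255,145:217],None,fx=6,fy=6,interpolation=cv2.INTER_CUBIC)
c2=cv2.resize(a[190:285,315:375],None,fx=6,fy=6,interpolation=cv2.INTER_CUBIC)
cv2.imwrite("pics/crop1.png",np.hstack([c1,c2]))
```

```text
(no output)
```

View pics/crop1.png

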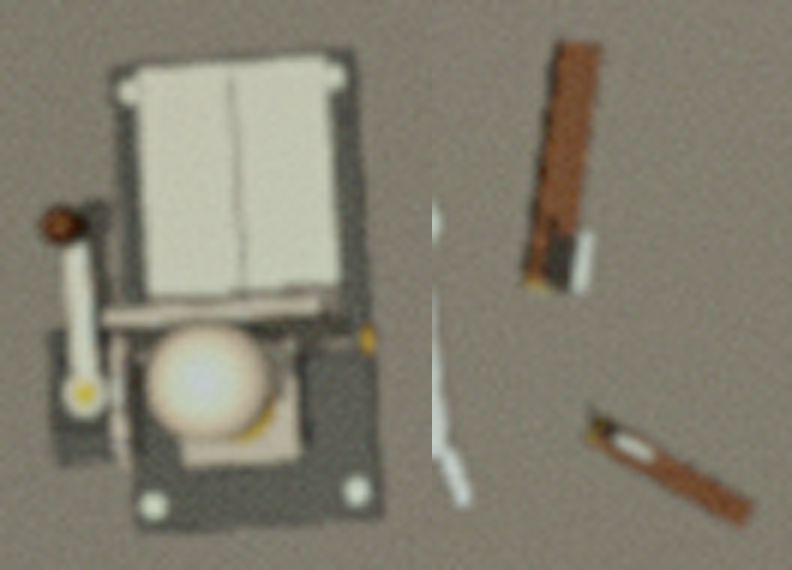

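The crop confirms it: the large brown square is at crop (565,165), brass heel and blade towards the robot. The small brown one is at (670,470). The tray corners, knob at (62,224) and pivot at (84,393) are also clear.

Run:
```python
from h import *
f=lambda p,o:np.array(p,float)/6+np.array(o)-0.42
T=ray("top",f([(112,68),(352,50),(382,515),(137,532)],(145,160)),.008)
print("tray",T.round(4),[np.linalg.norm(T[i]-T[(i+1)%4]).round(4) for i in range(4)])
# tray coords: (-150,-65),(-150,65),(100,65),(100,-65)
A=np.array([(-150,-65),(-150,65),(100,65),(100,-65)])/1000
M,_=cv2.estimateAffinePartial2D(A,T[:,:2]); s=np.hypot(M[0,0],M[1,0]); th=np.arctan2(M[1,0],M[0,0]); print(s,th,M[:,2])
k=ray("top",f([(62,224)],(145,160)),.1);p=ray("top",f([(84,393)],(145,160)),.062)
W=lambda x:np.array([[np.cos(th),-np.sin(th)],[np.sin(th),np.cos(th)]]).T@(x[:2]-M[:,2])
print("knob",k,W(k[0]),"piv",p,W(p[0]))
a=cv2.imread("pics/top0.png"); hsv=cv2.cvtColor(a,cv2.COLOR_BGR2HSV)
m=cv2.inRange(hsv,(0,90,40),(25,255,200)); n,l,st,c=cv2.connectedComponentsWithStats(m)
for i in range(1,n):
    if st[i,4]>60 and 320<c[i][0]<380 and 190<c[i][1]<290:
        pts=np.argwhere(l==i)[:,::-1].astype(np.float32); r=cv2.minAreaRect(pts); b=cv2.boxPoints(r)
        print(c[i],r,ray("top",b,.026).round(4).tolist(), ray("top",[c[i]],.026))
o=ctrl.get_obs(); R=o["ee_rot"]
m_=cam("wrist"); print("wristcam",-m_[1].T@m_[2],m_[1][2],m_[0][0,0], R.T@(-m_[1].T@m_[2]-o["tcp_pos"]))
```

```text
tray [[0.6151 0.2211 0.008 ]
 [0.6232 0.0926 0.008 ]
 [0.3762 0.0774 0.008 ]
 [0.3683 0.2072 0.008 ]] [np.float64(0.1288), np.float64(0.2475), np.float64(0.1301), np.float64(0.2472)]Traceback (most recent call last):
  File "<stdin>", line 7, in <module>
cv2.error: OpenCV(4.12.0) /io/opencv/modules/calib3d/src/ptsetreg.cpp:1108: error: (-215:Assertion failed) count >= 0 && to.checkVector(2) == count in function 'estimateAffinePartial2D'
```

Run:
```python
from h import *
f=lambda p,o:np.array(p,float)/6+np.array(o)-0.42
T=ray("top",f([(112,68),(352,50),(382,515),(137,532)],(145,160)),.008)
A=np.array([(-150,-65),(-150,65),(100,65),(100,-65)])/1000
M,_=cv2.estimateAffinePartial2D(A.astype(np.float32),T[:,:2].astype(np.float32)); s=np.hypot(M[0,0],M[1,0]); th=np.arctan2(M[1,0],M[0,0]); print(s,th,M[:,2])
k=ray("top",f([(62,224)],(145,160)),.1);p=ray("top",f([(84,393)],(145,160)),.062)
W=lambda x:np.array([[np.cos(th),-np.sin(th)],[np.sin(th),np.cos(th)]]).T@(x[:2]-M[:,2])
print("knob",k,W(k[0]),"piv",p,W(p[0]))
a=cv2.imread("pics/top0.png"); hsv=cv2.cvtColor(a,cv2.COLOR_BGR2HSV)
m=cv2.inRange(hsv,(0,90,40),(25,255,200)); n,l,st,c=cv2.connectedComponentsWithStats(m)
for i in range(1,n):
    if st[i,4]>60 and 320<c[i][0]<380 and 190<c[i][1]<290:
        pts=np.argwhere(l==i)[:,::-1].astype(np.float32); r=cv2.minAreaRect(pts); b=cv2.boxPoints(r)
        print(c[i],r,ray("top",b,.026).round(4).tolist(), ray("top",[c[i]],.026))
o=ctrl.get_obs(); R=o["ee_rot"]
m_=cam("wrist"); print("wristcam",-m_[1].T@m_[2],m_[1][2],m_[0][0,0], R.T@(-m_[1].T@m_[2]-o["tcp_pos"]))
```

```text
0.9906646583589734 -3.082177440818554 [0.47096101 0.1481005 ]
knob [[0.52542386 0.22777748 0.1       ]] [-0.05909798 -0.07630237] piv [[0.44119173 0.22434593 0.062     ]] [ 0.02518929 -0.07787859]
[336.28571429 215.33333333] ((336.3204650878906, 217.1206512451172), (7.594786643981934, 40.88380813598633), 8.365885734558105) [[0.4003, -0.3032, 0.026], [0.5263, -0.3242, 0.026], [0.5226, -0.3475, 0.026], [0.3967, -0.3264, 0.026]] [[ 0.46687785 -0.32529163  0.026     ]]
[355.83018868 269.33018868] ((354.0608215332031, 268.0029602050781), (29.633567810058594, 4.630244731903076), 29.357755661010742) [[0.3198, -0.3338, 0.026], [0.3322, -0.341, 0.026], [0.287, -0.4195, 0.026], [0.2747, -0.4122, 0.026]] [[ 0.29929682 -0.38204547  0.026     ]]
wristcam [0.18635418 0.627002   0.38282855] [ 0.2888463  -0.12830763 -0.94873862] 334.3201270310707 [ 0.08210293 -0.00073603 -0.14490455]
```

```bash
cat >> h.py <<'E'
TH=-3.0822; O=np.array([.471,.148])
def t2w(x,y,th=None,o=None):
    th=TH if th is None else th; o=O if o is None else o
    return o+np.array([np.cos(th)*x-np.sin(th)*y,np.sin(th)*x+np.cos(th)*y])
def go(xyz,heading=None):
    "shift cm in tool axes and turn to reach world xyz with tool-x heading"
    o=ctrl.get_obs(); R=np.array(o["ee_rot"]); h=np.arctan2(R[1,0],R[0,0])
    d=np.array(xyz)-o["tcp_pos"]; x=np.array([np.cos(h),np.sin(h)]); y=np.array([np.sin(h),-np.cos(h)])
    t=0 if heading is None else -(heading-h)
    return np.round([100*d[:2]@x,100*d[:2]@y,-100*d[2]],2),round(t,3),"h",round(h,4)
E
python3 - <<'E'
from h import *
print(t2w(-.06,-.077), go([*t2w(-.06,-.077),.2],TH+np.pi))
E
```

```text
[0.52632366 0.2284257 ] (array([-38.96, -22.83,   3.79]), np.float64(2.668), 'h', np.float64(2.7269))
```

Careful with the scale: shifts go in shares of 0.75 m and turns go in shares of 180 degrees. That gives: -39 cm / 75 = -0.52, -22.8 cm / 75 = -0.304, 1.8 rad / 3.1416 = 0.573.

>>> {"name": "drive_tool", "arguments": {
  "motion": [-0.52,-0.304,0.0507,0.4456,5,-0.52,-0.304,0.0507,0.4456,5,-0.52,-0.304,0.0507,0.4456,5,-0.52,-0.304,0.0507,0.4456,5,-0.52,-0.304,0.0507,0.4456,5,-0.52,-0.304,0.0507,0.4456,5,-0.52,-0.304,0.0507,0.4456,5,-0.52,-0.304,0.0507,0.4456,5,-0.52,-0.304,0.0507,0.5093,5,-0.52,-0.304,0.0507,0.573,5],
  "grip_force": 20
}}

```text
clock: 1.35
tcp_pos: [0.5269, 0.2285, 0.2003]
ee_rot: [[0.586, 0.81, -0.001], [0.81, -0.586, -0.0], [-0.001, -0.0, -1.0]]
contact_force: [0.2, 0.3, 0.2]
grip_width: 0.57
finger_force: 0.0
```

In the tool's units: 0.868 rad / 3.1416 = 0.2763.

>>> {"name": "drive_tool", "arguments": {
  "motion": [0,0,0,0.2763,5,0,0,0,0.2763,5,0,0,0,0.2763,5,0,0,0,0.2763,5,0,0,0,0.2763,5,0,0,0,0.2763,5]
}}

```text
clock: 2.1
tcp_pos: [0.5267, 0.2291, 0.2003]
ee_rot: [[0.996, 0.085, -0.001], [0.085, -0.996, -0.001], [-0.001, 0.001, -1.0]]
contact_force: [0.6, 0.0, 0.1]
grip_width: 0.568
finger_force: 0.0
```

Run:
```python
from h import *
o=ctrl.get_obs(); print(o["tcp_pos"],o["qpos"],go([*t2w(-.06,-.077),.2],TH+np.pi),o["contact_force"])
m=cam("wrist"); im=vision.camera("wrist"); np.savez("w1.npz",*m); cv2.imwrite("pics/w1.png",cv2.resize(im[:,:,::-1],(800,600),interpolation=cv2.INTER_CUBIC)); cv2.imwrite("pics/w1n.png",im[:,:,::-1])
```

```text
[0.52666545 0.22911107 0.20034605] [-1.00013668  0.53737815  0.7003939   1.80893717 -0.41731102  0.94901365
 -1.60595043] (array([-0.04,  0.07,  0.03]), np.float64(0.026), 'h', np.float64(0.0852)) [0.55743164 0.01005475 0.0838652 ]
```

View pics/w1.png

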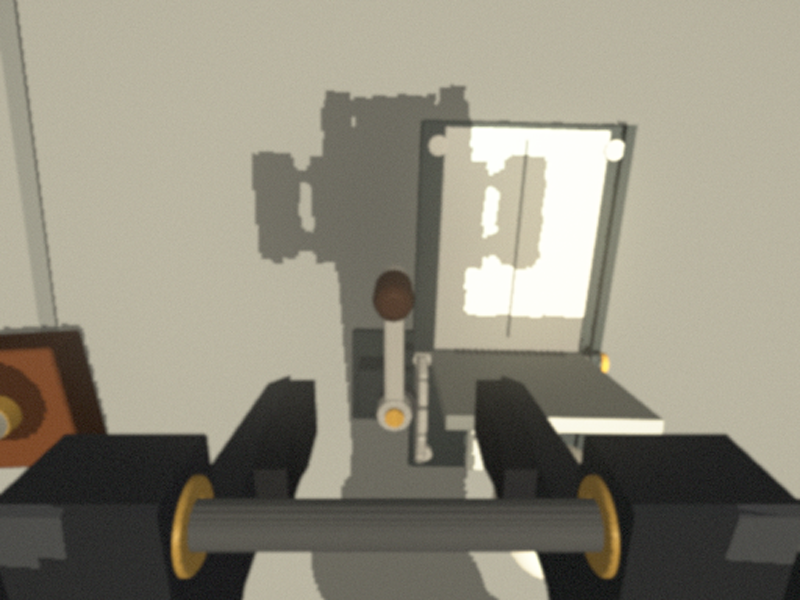

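The wrist view shows the knob at (393,295), pivot screw (396,416), scribed line from (527,142) to (508,335), and tray far corners (422,122) and (636,126).

Run:
```python
from h import *
z=np.load("w1.npz"); m=(z["arr_0"],z["arr_1"],z["arr_2"])
s=lambda p:np.array(p,float)*.64-.18
r=lambda p,h:ray("wrist",s(p),h,m)
L=r([(527,142),(508,335)],.012); d=L[1]-L[0]; th=np.arctan2(d[1],d[0]); print("line",L.round(4),"th",th, np.linalg.norm(d))
def W(x): x=np.atleast_2d(x)[:,:2]-O; return np.c_[x@[np.cos(TH),np.sin(TH)],x@[-np.sin(TH),np.cos(TH)]].round(4)
print("line in tray",W(L)); print("far corners",W(r([(422,122),(636,126)],.008)))
print("bed far corners",W(r([(447,127),(612,131)],.012)))
print("knob",r([(393,281)],.1),W(r([(393,285)],.1)),"pivot",W(r([(396,416)],.064)))
```

```text
line [[0.6084 0.1548 0.012 ]
 [0.4821 0.1469 0.012 ]] th -3.079385815085996 0.12658180060558197
line in tray [[-0.1376  0.0014]
 [-0.011   0.0018]]
far corners [[-0.1475 -0.0629]
 [-0.1485  0.068 ]]
bed far corners [[-0.145  -0.0478]
 [-0.1452  0.0522]]
knob [[0.53891166 0.23051299 0.1       ]] [[-0.0707 -0.0783]] pivot [[ 0.0234 -0.0743]]
```

```bash
sed -i 's/^TH=.*/TH=-3.080; O=np.array([.4697,.1464])/' h.py
python3 - <<'E'
from h import *
z=np.load("w1.npz"); m=(z["arr_0"],z["arr_1"],z["arr_2"])
s=lambda p:np.array(p,float)*.64-.18
def W(x): x=np.atleast_2d(x)[:,:2]-O; return np.c_[x@[np.cos(TH),np.sin(TH)],x@[-np.sin(TH),np.cos(TH)]].round(4)
print(W(ray("wrist",s([(393,295)]),.085,m)),W(ray("wrist",s([(396,416)]),.062,m)))
h=TH+np.pi
print(go([*t2w(-.06,-.077),.068],h))
# arc in tool axes: tool x=-tray x, tool y: heading h -> y=(sin h,-cos h)= +tray y... check
print(t2w(0,1,o=np.zeros(2)),[np.sin(h),-np.cos(h)])
for a in np.arange(0.1,1.71,.1):
    x=.025-.085*np.cos(a)+.06; y=-.085*np.sin(a); print(round(a,1),round(-100*x,2),round(100*y,2))
E
```

```text
[[-0.0624 -0.0795]] [[ 0.023  -0.0758]]
(array([-0.21,  0.2 , 13.25]), np.float64(0.025), 'h', np.float64(0.0866))
[ 0.06155372 -0.99810377] [np.float64(0.06155371742991302), np.float64(-0.9981037720951457)]
0.1 -0.04 -0.85
0.2 -0.17 -1.69
0.3 -0.38 -2.51
0.4 -0.67 -3.31
0.5 -1.04 -4.08
0.6 -1.48 -4.8
0.7 -2.0 -5.48
0.8 -2.58 -6.1
0.9 -3.22 -6.66
1.0 -3.91 -7.15
1.1 -4.64 -7.58
1.2 -5.42 -7.92
1.3 -6.23 -8.19
1.4 -7.06 -8.38
1.5 -7.9 -8.48
1.6 -8.75 -8.5
1.7 -9.6 -8.43
```

In the tool's units: 13.2 cm / 75 = 0.176, 12 cm / 75 = 0.16, 0.025 rad / 3.1416 = 0.008.

>>> {"name": "drive_tool", "arguments": {
  "motion": [-0.0013,0.0013,0.0667,0.008,5,-0.0013,0.0013,0.12,0.008,5,-0.0013,0.0013,0.16,0.008,5,-0.0013,0.0013,0.176,0.008,5,-0.0013,0.0013,0.176,0.008,5,-0.0013,0.0013,0.176,0.008,1.5,-0.0013,0.0013,0.176,0.008,1.5,-0.0013,0.0013,0.176,0.008,1.5,-0.0013,0.0013,0.176,0.008,1.5,-0.0013,0.0013,0.176,0.008,1.5],
  "grip_force": 20
}}

```text
clock: 3.4
tcp_pos: [0.5267, 0.2289, 0.0694]
ee_rot: [[0.998, 0.059, 0.001], [0.059, -0.998, 0.001], [0.001, -0.001, -1.0]]
contact_force: [-0.2, 3.5, 5.9]
grip_width: 0.235
finger_force: 20.0
```

In the tool's units: -6.1 cm / 75 = -0.0813, -5.48 cm / 75 = -0.0731.

>>> {"name": "drive_tool", "arguments": {
  "motion": [-0.0005,-0.0113,0,0,1.5,-0.0023,-0.0225,0,0,1.5,-0.0051,-0.0335,0,0,1.5,-0.0089,-0.0441,0,0,1.5,-0.0139,-0.0544,0,0,1.5,-0.0197,-0.064,0,0,1.5,-0.0267,-0.0731,0,0,1.5,-0.0344,-0.0813,0,0,1.5,-0.0344,-0.0813,0,0,1.5]
}}

```text
clock: 4.53
tcp_pos: [0.4976, 0.286, 0.0692]
ee_rot: [[0.998, 0.059, 0.002], [0.059, -0.998, -0.002], [0.002, 0.002, -1.0]]
contact_force: [0.5, -2.5, 6.6]
grip_width: 0.238
finger_force: 20.0
```

In the tool's units: -6.6 cm / 75 = -0.088, -6.17 cm / 75 = -0.0823.

>>> {"name": "drive_tool", "arguments": {
  "motion": [-0.0085,-0.0075,0,0,1.5,-0.0177,-0.014,0,0,1.5,-0.0275,-0.0197,0,0,1.5,-0.0379,-0.0243,0,0,1.5,-0.0487,-0.0279,0,0,1.5,-0.0597,-0.0304,0,0,1.5,-0.0709,-0.0317,0,0,1.5,-0.0823,-0.032,0,0,1.5,-0.088,-0.032,0,0,1.5,-0.088,-0.032,0,0,1.5]
}}

```text
clock: 5.78
tcp_pos: [0.4299, 0.3071, 0.0691]
ee_rot: [[0.998, 0.059, 0.001], [0.059, -0.998, -0.0], [0.001, 0.0, -1.0]]
contact_force: [2.1, -2.2, 6.9]
grip_width: 0.238
finger_force: 20.0
```

In the tool's units: -21 cm / 75 = -0.28, -16 cm / 75 = -0.2133.

>>> {"name": "drive_tool", "arguments": {
  "motion": [0,0,0,0,4,0,0,0,0,4,0,0,0,0,5,0,0,-0.0667,0,5,0,0,-0.1333,0,5,0,0,-0.2133,0,5,0,0,-0.28,0,5,0,0,-0.28,0,5]
}}

```text
clock: 6.78
tcp_pos: [0.431, 0.3085, 0.282]
ee_rot: [[0.998, 0.059, 0.004], [0.059, -0.998, 0.005], [0.004, -0.005, -1.0]]
contact_force: [-0.5, -0.9, -0.8]
grip_width: 0.572
finger_force: 0.0
```

Run:
```python
from h import *
print(go([.47,-.32,.22],-.165),go([.47,-.32,.22])[0])
```

```text
(array([ 0.19, 62.97,  6.2 ]), np.float64(0.224), 'h', np.float64(0.0589)) [ 0.19 62.97  6.2 ]
```

In the tool's units: 63 cm / 75 = 0.84, 0.2 cm / 75 = 0.0027, 0.22 rad / 3.1416 = 0.07.

>>> {"name": "drive_tool", "arguments": {
  "motion": [0.0027,0.84,0,0.07,5,0.0027,0.84,0,0.07,5,0.0027,0.84,0,0.07,5,0.0027,0.84,0,0.07,5,0.0027,0.84,0,0.07,5,0.0027,0.84,0,0.07,5,0.0027,0.84,0,0.07,5,0.0027,0.84,0,0.07,5,0.0027,0.84,0,0.07,5,0.0027,0.84,0,0.07,5]
}}

```text
clock: 8.02
tcp_pos: [0.4677, -0.3175, 0.277]
ee_rot: [[0.987, -0.16, -0.002], [-0.16, -0.987, 0.002], [-0.002, -0.001, -1.0]]
contact_force: [0.9, 1.4, -0.1]
grip_width: 0.569
finger_force: 0.0
```

>>> {"name": "drive_tool", "arguments": {
  "motion": [0,0,0,0,5,0,0,0,0,5,0,0,0,0,5]
}}

```text
clock: 8.4
tcp_pos: [0.4687, -0.3142, 0.278]
ee_rot: [[0.987, -0.158, -0.001], [-0.158, -0.987, 0.002], [-0.001, -0.001, -1.0]]
contact_force: [-1.1, 0.9, -0.4]
grip_width: 0.571
finger_force: 0.0
```

Run:
```python
from h import *
o=ctrl.get_obs(); print(o["tcp_pos"],o["qpos"],go([.47,-.32,.22],-.165))
m=cam("wrist"); im=vision.camera("wrist"); np.savez("w2.npz",*m); cv2.imwrite("pics/w2n.png",im[:,:,::-1])
t=vision.camera("top"); cv2.imwrite("pics/top2.png",t[:,:,::-1])
c=cv2.resize(t[160:255,130:217,::-1],(300,328),interpolation=cv2.INTER_CUBIC)
w=cv2.resize(im[:,:,::-1],(800,600),interpolation=cv2.INTER_CUBIC); w[272:,0:300]=c
cv2.imwrite("pics/w2.png",w)
```

```text
[ 0.46869147 -0.31422571  0.27799009] [-0.17856246  0.48969625  0.95304273  1.76526633 -0.44104861  1.1193482
 -0.81096049] (array([0.22, 0.55, 5.8 ]), np.float64(0.007), 'h', np.float64(-0.1583))
```

View pics/w2.png

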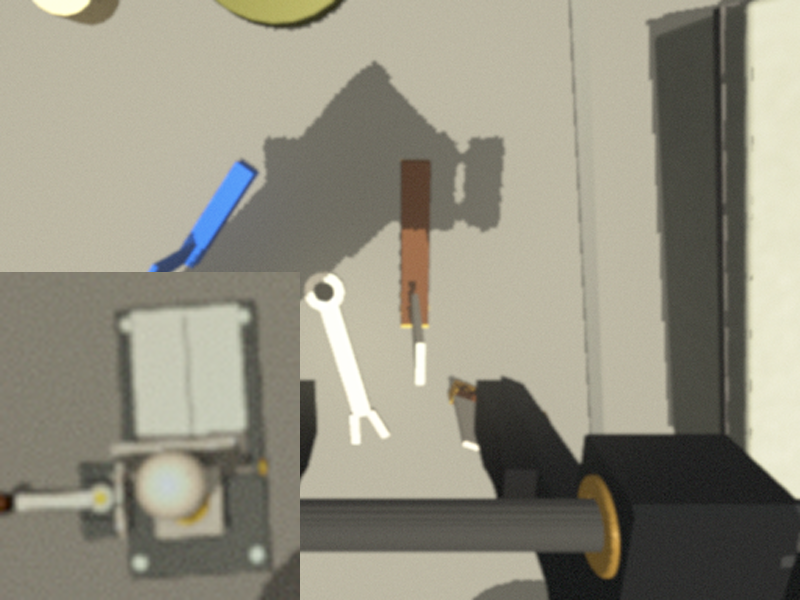

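Lever now points sideways (inset), fully open. Square stock: tail corners (401,160)/(430,160), heel end (402,325)/(428,325). The wrench and the small square are clear of the grip spot.

Run:
```python
from h import *
z=np.load("w2.npz"); m=(z["arr_0"],z["arr_1"],z["arr_2"])
s=lambda p:np.array(p,float)*.64-.18
P=ray("wrist",s([(401,160),(430,160),(428.5,326),(401.5,326)]),.026,m)
print([np.linalg.norm(P[i]-P[(i+1)%4]).round(4) for i in range(4)])
t=(P[0]+P[1])/2; h=(P[2]+P[3])/2; d=h-t; a=np.arctan2(d[1],d[0]); u=d/np.linalg.norm(d)
org=(t+.04*u+h-.09*u)/2; print("tail",t,"heel",h,"ang",a,"origin",org)
a-=np.pi if a>0 else -np.pi
print(go([org[0],org[1],0.002],a))
```

```text
[np.float64(0.0213), np.float64(0.1303), np.float64(0.0219), np.float64(0.1303)]
tail [ 0.52664191 -0.3387529   0.026     ] heel [ 0.39783374 -0.31938499  0.026     ] ang 2.992348251992155 origin [ 0.48695992 -0.33278622  0.026     ]
(array([ 2.07,  1.52, 27.65]), np.float64(-0.009), 'h', np.float64(-0.1583))
```

In the tool's units: 27.3 cm / 75 = 0.364, 26.5 cm / 75 = 0.3533, -0.009 rad / 3.1416 = -0.0029.

>>> {"name": "drive_tool", "arguments": {
  "motion": [0.028,0.02,0.08,-0.0029,5,0.028,0.02,0.16,-0.0029,5,0.028,0.02,0.24,-0.0029,5,0.028,0.02,0.2933,-0.0029,5,0.028,0.02,0.3333,-0.0029,5,0.028,0.02,0.3533,-0.0029,5,0.028,0.02,0.364,-0.0029,5,0.028,0.02,0.364,-0.0029,5,0.028,0.02,0.364,-0.0029,5]
}}

```text
clock: 9.62
tcp_pos: [0.4872, -0.3349, 0.0068]
ee_rot: [[0.988, -0.151, 0.002], [-0.151, -0.988, -0.001], [0.002, 0.001, -1.0]]
contact_force: [-0.4, -0.1, 0.2]
grip_width: 0.568
finger_force: 0.0
```

Run:
```python
from h import *
o=ctrl.get_obs(); print(o["tcp_pos"],o["contact_force"],go([.48696,-.33279,.0035],-.1493))
```

```text
[ 0.48721006 -0.3349421   0.00677531] [-0.4243199  -0.11279951  0.21456055] (array([-0.06, -0.21,  0.33]), np.float64(-0.003), 'h', np.float64(-0.152))
```

In the tool's units: 0.3 cm / 75 = 0.004, -0.2 cm / 75 = -0.0027.

>>> {"name": "drive_tool", "arguments": {
  "motion": [0,-0.0027,0.004,0,5,0,-0.0027,0.004,0,3,0,-0.0027,0.004,0,1.5,0,-0.0027,0.004,0,1.5,0,-0.0027,0.004,0,1.5,0,-0.0027,0.004,0,1.5,0,-0.0027,0.004,0,1.5],
  "grip_force": 50
}}

```text
clock: 10.5
tcp_pos: [0.4868, -0.3326, 0.0028]
ee_rot: [[0.988, -0.152, 0.0], [-0.152, -0.988, 0.0], [0.0, -0.0, -1.0]]
contact_force: [-0.6, 1.1, 1.9]
grip_width: 0.246
finger_force: 50.0
```

>>> {"name": "drive_tool", "arguments": {
  "motion": [0,0,-0.0133,0,1.5,0,0,-0.04,0,1.5,0,0,-0.0933,0,1.5,0,0,-0.16,0,1.5,0,0,-0.2133,0,1.5,0,0,-0.24,0,1.5,0,0,-0.24,0,1.5]
}}

```text
clock: 11.38
tcp_pos: [0.4873, -0.3328, 0.1839]
ee_rot: [[0.988, -0.151, 0.002], [-0.151, -0.988, -0.001], [0.002, 0.0, -1.0]]
contact_force: [0.3, -0.5, -2.7]
grip_width: 0.245
finger_force: 50.0
```

Run:
```python
from h import *
print(go([*t2w(-.13,0),.19],TH+np.pi),ctrl.get_obs()["contact_force"],ctrl.get_obs()["torque"])
```

```text
(array([  3.7 , -49.86,  -0.61]), np.float64(-0.214), 'h', np.float64(-0.1521)) [ 0.34171885 -0.46591884 -2.67735368] [-0.01997699  0.1090782   0.01344747]
```

In the tool's units: -48 cm / 75 = -0.64, 3.7 cm / 75 = 0.0493, -0.214 rad / 3.1416 = -0.0681.

>>> {"name": "drive_tool", "arguments": {
  "motion": [0.0053,-0.0333,-0.008,-0.0064,1.5,0.0107,-0.1,-0.008,-0.0191,1.5,0.0173,-0.1733,-0.008,-0.0318,1.5,0.024,-0.2467,-0.008,-0.0414,1.5,0.0307,-0.32,-0.008,-0.0509,1.5,0.036,-0.3933,-0.008,-0.0605,1.5,0.0413,-0.4667,-0.008,-0.0668,1.5,0.0467,-0.5333,-0.008,-0.0681,1.5,0.0493,-0.6,-0.008,-0.0681,1.5,0.0493,-0.64,-0.008,-0.0681,1.5]
}}

```text
clock: 12.62
tcp_pos: [0.5951, 0.1396, 0.1864]
ee_rot: [[0.998, 0.065, -0.003], [0.065, -0.998, -0.0], [-0.003, -0.0, -1.0]]
contact_force: [-0.3, -0.3, -1.7]
grip_width: 0.243
finger_force: 50.0
```

In the tool's units: -2 cm / 75 = -0.0267, -1.5 cm / 75 = -0.02.

>>> {"name": "drive_tool", "arguments": {
  "motion": [0,-0.02,0,0,1.5,0,-0.0267,0,0,1.5,0,-0.0267,0,0,1.5,0,-0.0267,0,0,1.5,0,-0.0267,0,0,1.5]
}}

```text
clock: 13.25
tcp_pos: [0.595, 0.1552, 0.1889]
ee_rot: [[0.998, 0.06, 0.0], [0.06, -0.998, -0.0], [0.0, 0.0, -1.0]]
contact_force: [0.2, 1.0, -1.9]
grip_width: 0.242
finger_force: 50.0
```

Run:
```python
from h import *
print(go([*t2w(-.13,0),.03],TH+np.pi),ctrl.get_obs()["contact_force"])
m=cam("wrist"); im=vision.camera("wrist"); np.savez("w3.npz",*m); cv2.imwrite("pics/w3.png",cv2.resize(im[:,:,::-1],(800,600),interpolation=cv2.INTER_CUBIC))
```

```text
(array([ 0.44,  0.1 , 15.89]), np.float64(-0.001), 'h', np.float64(0.0603)) [ 0.19198357  1.03091198 -1.86108541]
```

View pics/w3.png

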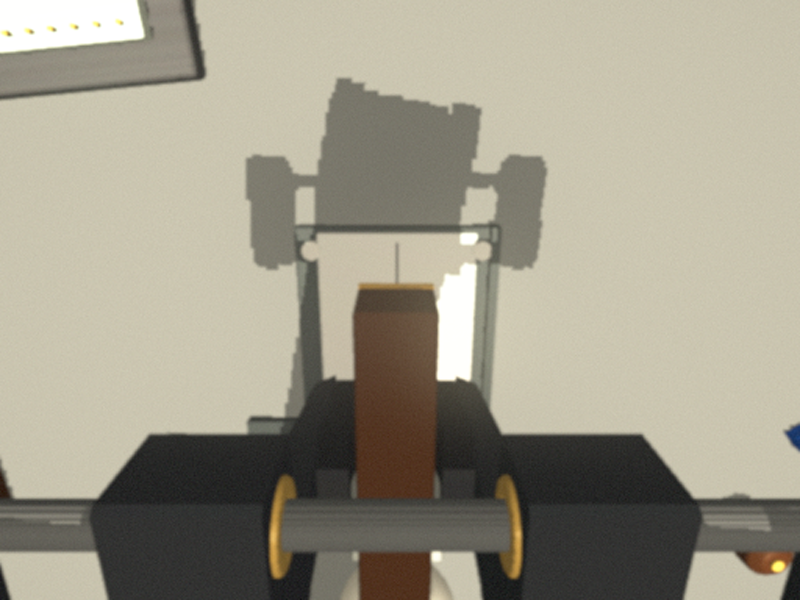

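In the tool's units: 16.4 cm / 75 = 0.2187, 15.5 cm / 75 = 0.2067.

>>> {"name": "drive_tool", "arguments": {
  "motion": [0.004,0.0013,0.0267,0,1.5,0.004,0.0013,0.08,0,1.5,0.004,0.0013,0.1333,0,1.5,0.004,0.0013,0.18,0,1.5,0.004,0.0013,0.2067,0,1.5,0.004,0.0013,0.2187,0,1.5,0.004,0.0013,0.2187,0,1.5,0.004,0.0013,0.2187,0,1.5]
}}

```text
clock: 14.3
tcp_pos: [0.5989, 0.1556, 0.0259]
ee_rot: [[0.998, 0.062, 0.002], [0.062, -0.998, 0.001], [0.002, -0.0, -1.0]]
contact_force: [0.4, 1.0, -2.4]
grip_width: 0.246
finger_force: 50.0
```

In the tool's units: 0.8 cm / 75 = 0.0107, 0.6 cm / 75 = 0.008.

>>> {"name": "drive_tool", "arguments": {
  "motion": [0,0,0.0027,0,1.5,0,0,0.0053,0,1.5,0,0,0.008,0,1.5,0,0,0.0107,0,1.5,0,0,0.0107,0,1.5]
}}

```text
clock: 14.92
tcp_pos: [0.5978, 0.1554, 0.0165]
ee_rot: [[0.998, 0.062, -0.0], [0.062, -0.998, -0.0], [-0.0, 0.0, -1.0]]
contact_force: [-0.1, 0.8, -1.9]
grip_width: 0.246
finger_force: 50.0
```

In the tool's units: 0.25 cm / 75 = 0.0033, 0.2 cm / 75 = 0.0027.

>>> {"name": "drive_tool", "arguments": {
  "motion": [0,0,0.0013,0,1.5,0,0,0.0027,0,1.5,0,0,0.0033,0,1.5,0,0,0.0033,0,1.5]
}}

```text
clock: 15.42
tcp_pos: [0.5981, 0.1554, 0.0148]
ee_rot: [[0.998, 0.062, 0.0], [0.062, -0.998, 0.0], [0.0, -0.0, -1.0]]
contact_force: [-2.3, -0.8, 5.6]
grip_width: 0.245
finger_force: 50.0
```

In the tool's units: -2.7 cm / 75 = -0.036, -1.8 cm / 75 = -0.024.

>>> {"name": "drive_tool", "arguments": {
  "motion": [-0.004,0,0,0,1.5,-0.008,0,0,0,1.5,-0.012,0,0,0,1.5,-0.016,0,0,0,1.5,-0.02,0,0,0,1.5,-0.024,0,0,0,1.5,-0.028,0,0,0,1.5,-0.032,0,0,0,1.5,-0.036,0,0,0,1.5,-0.036,0,0,0,1.5]
}}

```text
clock: 16.68
tcp_pos: [0.5719, 0.1538, 0.0148]
ee_rot: [[0.998, 0.062, 0.002], [0.062, -0.998, 0.0], [0.002, -0.0, -1.0]]
contact_force: [4.2, 0.0, 6.0]
grip_width: 0.248
finger_force: 50.0
```

In the tool's units: -0.8 cm / 75 = -0.0107, -0.7 cm / 75 = -0.0093.

>>> {"name": "drive_tool", "arguments": {
  "motion": [-0.0027,0,0,0,1.5,-0.0053,0,0,0,1.5,-0.008,0,0,0,1.5,-0.0093,0,0,0,1.5,-0.0107,0,0,0,1.5,-0.0107,0,0,0,1.5]
}}

```text
clock: 17.42
tcp_pos: [0.5642, 0.1533, 0.0148]
ee_rot: [[0.998, 0.062, 0.002], [0.062, -0.998, 0.0], [0.002, 0.0, -1.0]]
contact_force: [5.0, -0.1, 4.1]
grip_width: 0.239
finger_force: 50.0
```

Run:
```python
from h import *
o=ctrl.get_obs(); print(o["tcp_pos"],o["contact_force"],o["torque"],go([*t2w(-.09,0),.0148],TH+np.pi))
s=vision.camera("side"); cv2.imwrite("pics/s4.png",cv2.resize(s[130:210,140:250,::-1],(800,582),interpolation=cv2.INTER_CUBIC))
```

```text
[0.56415217 0.15329556 0.01476336] [ 4.9640724  -0.08592313  4.12483611] [ 0.05751699 -0.80171528 -0.03168516] (array([-0.47,  0.11, -0.  ]), np.float64(0.0), 'h', np.float64(0.0617))
```

View pics/s4.png

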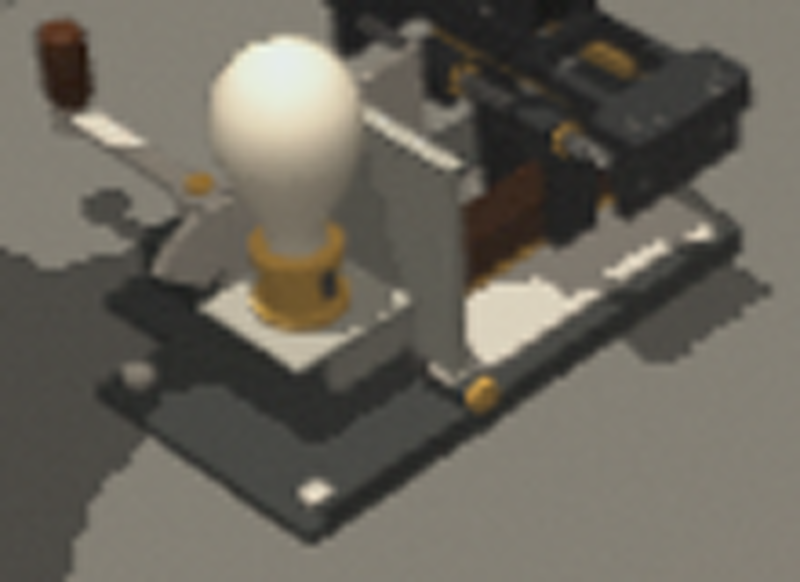

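In the tool's units: -0.3 cm / 75 = -0.004, -0.2 cm / 75 = -0.0027.

>>> {"name": "drive_tool", "arguments": {
  "motion": [-0.0013,0,0.0004,0,1.5,-0.0027,0,0.0007,0,1.5,-0.004,0,0.0007,0,1.5,-0.004,0,0.0007,0,1.5]
}}

```text
clock: 17.98
tcp_pos: [0.5622, 0.1532, 0.0148]
ee_rot: [[0.998, 0.062, 0.004], [0.062, -0.998, 0.0], [0.004, -0.0, -1.0]]
contact_force: [6.1, 0.2, 6.0]
grip_width: 0.242
finger_force: 50.0
```

In the tool's units: -0.1 cm / 75 = -0.0013, -0.05 cm / 75 = -0.0007.

>>> {"name": "drive_tool", "arguments": {
  "motion": [-0.0007,0,0,0,1.5,-0.0013,0,0,0,1.5,-0.0013,0,0,0,1.5]
}}

```text
clock: 18.35
tcp_pos: [0.5612, 0.1532, 0.0148]
ee_rot: [[0.998, 0.062, 0.004], [0.062, -0.998, 0.0], [0.004, -0.0, -1.0]]
contact_force: [6.4, -0.4, 6.8]
grip_width: 0.245
finger_force: 50.0
```

In the tool's units: -0.1 cm / 75 = -0.0013, -0.05 cm / 75 = -0.0007.

>>> {"name": "drive_tool", "arguments": {
  "motion": [-0.0007,0,0,0,1.5,-0.0013,0,0,0,1.5,-0.0013,0,0,0,1.5]
}}

```text
clock: 18.73
tcp_pos: [0.5608, 0.1531, 0.0148]
ee_rot: [[0.998, 0.062, 0.006], [0.062, -0.998, 0.0], [0.006, 0.0, -1.0]]
contact_force: [7.7, 0.2, 4.8]
grip_width: 0.246
finger_force: 50.0
```

In the tool's units: 0.1 cm / 75 = 0.0013, 0.05 cm / 75 = 0.0007.

>>> {"name": "drive_tool", "arguments": {
  "motion": [0,0,0.0007,0,1.5,0,0,0.0013,0,1.5,0,0,0.0013,0,1.5]
}}

```text
clock: 19.1
tcp_pos: [0.5609, 0.1531, 0.0147]
ee_rot: [[0.998, 0.061, 0.005], [0.061, -0.998, 0.001], [0.005, -0.001, -1.0]]
contact_force: [5.7, 0.0, 14.6]
grip_width: 0.25
finger_force: 50.0
```

Run:
```python
from h import *
o=ctrl.get_obs(); print(o["tcp_pos"],o["contact_force"],o["torque"],np.array(o["ee_rot"])[:,2],o["tau"])
```

```text
[0.56085587 0.15313505 0.01472814] [5.65673448e+00 1.55193763e-03 1.46295142e+01] [ 0.02944843 -0.65146605  0.02339239] [ 0.00541907  0.00107106 -0.99998474] [-4.51984629e-01 -4.57958078e+01  9.06081766e+00 -7.20088631e+00
  2.67018797e-01  1.17929175e+00  2.37190561e-04]
```

In the tool's units: -0.1 cm / 75 = -0.0013, -0.05 cm / 75 = -0.0007.

>>> {"name": "drive_tool", "arguments": {
  "motion": [-0.0007,0,0,0,1.5,-0.0013,0,0,0,1.5,-0.0013,0,0,0,1.5]
}}

```text
clock: 19.48
tcp_pos: [0.5609, 0.1531, 0.0147]
ee_rot: [[0.998, 0.061, 0.008], [0.061, -0.998, 0.001], [0.008, -0.0, -1.0]]
contact_force: [7.6, 0.9, 12.2]
grip_width: 0.245
finger_force: 50.0
```

>>> {"name": "drive_tool", "arguments": {
  "motion": [-0.0007,0,0,0,1.5,-0.0013,0,0,0,1.5,-0.0013,0,0,0,1.5]
}}

```text
clock: 19.85
tcp_pos: [0.5609, 0.1531, 0.0148]
ee_rot: [[0.998, 0.061, 0.01], [0.061, -0.998, 0.001], [0.01, -0.0, -1.0]]
contact_force: [11.2, 0.4, 8.1]
grip_width: 0.245
finger_force: 50.0
```

Run:
```python
from h import *
o=ctrl.get_obs(); print(o["tcp_pos"],o["contact_force"],o["torque"],np.array(o["ee_rot"])[:,2])
```

```text
[0.56086212 0.15306819 0.0147522 ] [11.17264133  0.35713926  8.09440988] [ 0.1355086  -1.85687018 -0.01428689] [ 9.53121258e-03  6.25717649e-04 -9.99954381e-01]
```

In the tool's units: 0.1 cm / 75 = 0.0013, 0.05 cm / 75 = 0.0007.

>>> {"name": "drive_tool", "arguments": {
  "motion": [0.0007,0,0.0007,0,1.5,0.0013,0,0.0013,0,1.5,0.0013,0,0.0013,0,1.5,0.0013,0,0.0013,0,1.5,0.0013,0,0.0013,0,1.5]
}}

```text
clock: 20.48
tcp_pos: [0.5608, 0.1531, 0.0147]
ee_rot: [[0.998, 0.061, 0.007], [0.061, -0.998, 0.002], [0.007, -0.001, -1.0]]
contact_force: [3.8, 0.0, 22.8]
grip_width: 0.244
finger_force: 50.0
```

Run:
```python
from h import *
o=ctrl.get_obs(); print(o["clock"],o["tcp_pos"],o["contact_force"],o["torque"],np.array(o["ee_rot"])[:,2])
t=vision.camera("top"); s=vision.camera("side"); w=vision.camera("wrist")
C=lambda im,sz:cv2.resize(np.ascontiguousarray(im[:,:,::-1]),sz,interpolation=cv2.INTER_CUBIC)
a=np.hstack([C(s[130:210,140:250],(400,300)),C(w,(400,300))]); b=np.hstack([C(t,(400,300)),C(t[150:255,110:250],(400,300))])
cv2.imwrite("pics/end.png",np.vstack([a,b]))
```

```text
20.475 [0.56083548 0.15309708 0.01469029] [ 3.81334847  0.04441977 22.77688994] [-0.0126908  -0.54072051  0.02170366] [ 0.00719909  0.00164802 -0.99997273]
```

View pics/end.png

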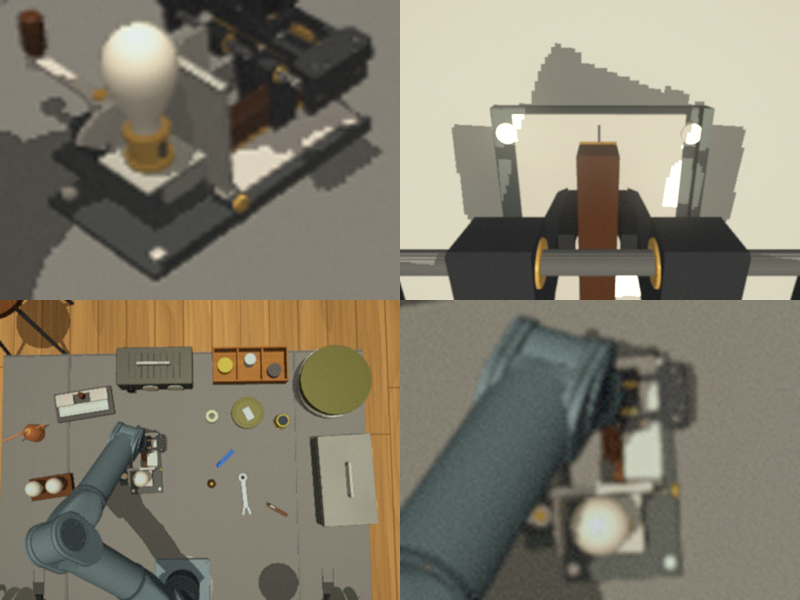

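All bystanders are in place, the stock runs along the scribed line, and the lever is open. Forward force is a little low at 3.8 N, so I'll rebalance.

In the tool's units: -0.15 cm / 75 = -0.002, -0.05 cm / 75 = -0.0007.

>>> {"name": "drive_tool", "arguments": {
  "motion": [-0.0007,0,-0.0003,0,1.5,-0.0016,0,-0.0003,0,1.5,-0.002,0,-0.0003,0,1.5,-0.002,0,-0.0003,0,1.5,-0.002,0,-0.0003,0,1.5,-0.002,0,-0.0003,0,1.5]
}}

```text
clock: 21.38
tcp_pos: [0.5609, 0.1531, 0.0147]
ee_rot: [[0.998, 0.061, 0.01], [0.061, -0.998, 0.001], [0.01, -0.001, -1.0]]
contact_force: [10.2, 0.7, 15.6]
grip_width: 0.243
finger_force: 50.0
```

```bash
python3 -c "
from cell import workorder; print(workorder.close_job())"
```

```text
the job is handed in; nothing more can be done
None
```

The clamp lever is fully open and the job is handed in at 21 s of the 72 s limit, with the arm still gripping the square, down on the bed (about 16 N) and home against the carrier (about 10 N); full-length blade contact and the closed corner are inferred from the force and position readings, because no camera could see the joint.

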